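# Seat the salt shaker in its cruet stand

## Task

Pick up the blue salt shaker and put it upright in the empty well of the wooden cruet stand, fully down on the bottom of the well. Lower it into the well before you let go, and leave the black pepper shaker in its own well.

Things in the scene. Friction and masses are not known exactly. Their poses are not given: they have to be found in the camera images.
- salt: The blue glazed salt shaker, standing loose and upright on the flap: round, 80 mm high, straight body 38 mm in diameter from 12 to 66 mm above its underside, tapering below to a foot 30 mm in diameter and above to a small steel cap 24 mm in diameter. About 130 g. Origin at the centre of its underside, z up along its axis. A terracotta shaker of the same shape also stands on the flap and is not wanted.
- stand: The brown wooden cruet stand, a heavy block fixed to the flap, 84 mm (its x) by 170 mm (its y) and 40 mm high, at any yaw. Two round blind wells in its top, each 50 mm in diameter and 25 mm deep (well floor 15 mm above the flap), centred at +42 mm (the empty one) and -42 mm (pepper) along its y axis. Origin at the centre of its underside, z up.
- stand_hole0 (a point): Centre of the mouth of the empty well, level with the top of the stand (40 mm above the flap); the floor of the well is 25 mm below this point. Axes as the stand's.
- pepper: The black pepper shaker, same shape and size as the salt shaker, standing loose in the other well, its top 55 mm above the stand's top, axis 84 mm from that of the empty well. Origin at the centre of its underside.
Things that resemble listed ones, but are neither listed nor needed, are in the scene too. Of the things like the stand, leave any that is white; of the rest the smaller one is meant.

How it is judged:
By the outcome, as a careful person would: the job done as asked, in the order asked, and still so for the second after the job is handed in, with the robot touching nothing.
It also fails if it takes over 32 s, if anything falls off the work surface, if the arm or the gripper's body presses on something with over 40 N, if the wrist force passes 120 N, or if a joint passes its speed limit or range.

## Robot

A 7-joint arm with a two-finger parallel gripper is mounted at the origin on the work surface. World frame = base frame: x ahead of the robot, y to its left, z up, the work surface at z = 0. Lengths are in m, angles in rad, forces in N, time in s.
With the tool pointing down it reaches from about 0.4 to 0.85 m from the base axis. Payload 4.5 kg.
Tool frame: the origin (TCP) lies midway between the tips of the shut fingers; the grasp point (between the pads) lies 19 mm behind it (r.grasp_offset is the distance from the TCP to the grasp point, in m); z points along the fingers, y is the direction in which the jaws open and shut (so a half turn about z gives the same grasp; the last joint's range is limited). The gripper opens to 85 mm and grips with 20 to 120 N. Pads are 22 mm wide; open, the fingers measure 114 mm over their backs; the gripper's body (76 mm by 85 mm) begins 54 mm behind the grasp point. The pads swing forward as they close: fully open they stand 13 mm farther back than shut.
Start: joints at [-1.142, 0.689, -0.195, 1.565, 0.157, 0.902, -0.215], TCP at [0.24, 0.577, 0.231] pointing down, gripper open.
Joint ranges: [-3.01, 3.01], [-0.46, 2.08], [-1.47, 1.51], [0.13, 2.56], [-1, 4.14], [0.04, 2.09], [-2.66, 2.66]. Speed limits (rad/s): [2.57, 2.57, 3.14, 3.14, 3.14, 3.14, 3.14].

## Interface

Orientations are given as a unit quaternion [w, x, y, z].
In Python, from bench import r gives the robot as it stands.
- The arm moves only by the shell command python3 -m handwheel 'ROWS'. ROWS is JSON, a list of rows, each an object of numbers: "x", "y", "z": the shift along the tool's x, y, z in cm; "rx", "ry", "rz": the turn, a rotation vector about the tool's x, y, z in degrees; "jaw": the closure in counts, from 0 (fully open) to 255 (shut). In form: [{"x": .., "y": .., "z": .., "rx": .., "ry": .., "rz": .., "jaw": ..}, ...]. A call has 1 to 12 rows; each row is the pose to reach, as a shift and turn from the pose commanded when the call began, along the tool's axes at that moment; what a row does not reach only later rows make up. A row lasts 1/8 s, in which the tool goes at most 62.5 mm and 10.7 degrees, less where a joint would pass 70% of its speed; a pose out of reach is approached as far as the arm can. A call with a gripper value outside its range is refused whole. The fingers move at their own pace and stop on an object; the grip force is fixed at half the most. Time passes only in rows, so rows that repeat a pose let the fingers close. It gives the time, the measured TCP pose, the force and the opening at its end, in the units of the state.
- r.get_obs(): the state, without advancing time (a new reading comes with each control period).
- r.camera(name): name is "side" or "top"; returns a dict with "img" (420x560x3 uint8, red, green, blue), "fovy" (degrees; the focal length in pixels is half the picture's height over the tangent of half this angle, whatever the lens; pixels are square), "cx", "cy" (the principal point, pixels), "origin" and "orientation" of the camera in the world. Camera axes: x right, y down, z forward; pixel columns grow to the right and rows downward; lengths in m; the calibration is good to about 2 mm. A picture is of the moment at which its call begins. There is no depth.
- r.close_job(): hands the job in, once; it reports no verdict.
The state is a dict: "clock": time; "joint_positions": joint angles; "joint_velocities": joint speeds; "joint_efforts": joint torques, N m; "ee_pos": TCP position; "tool_rot": TCP orientation; "force": force on the tool from outside, world axes, zero at the start; "ft_torque": the same for the moment, N m; "opening": finger opening in m.
Only numpy, scipy, OpenCV 4.12 (cv2) and the standard library are available. Lean on these libraries where they do the work, as an engineer would, in place of code of your own. Each camera call takes 0.05 s, during which the arm holds its last target. There are 200 camera calls.

## Working session

There is one attempt and no reset: what is moved stays moved. The work goes in short steps, Python scripts to look and compute and a shell command to move; the robot and the scene stay as the last step left them, time stands still between calls to the robot, and variables do not carry over. Pictures are saved under pics/ and viewed, about 8 in all and at most 12, crops included, and the job is handed in when it is done.

```bash
mkdir -p pics; ls
python3 - <<'E'
from bench import r
import cv2,numpy as np
for n in("top","side"):
    c=r.camera(n); cv2.imwrite(f"pics/{n}0.png",c["img"][:,:,::-1]); print(n,{k:v for k,v in c.items() if k!="img"})
o=r.get_obs(); print(o, r.grasp_offset)
E
```

```text
pics
top {'fovy': 50.32872082096831, 'cx': 278.39600875092407, 'cy': 209.4006689204507, 'origin': array([ 0.39091755, -0.00754153,  1.11362869]), 'orientation': array([-0.05655442,  0.70965498, -0.69975864,  0.05940746])}
side {'fovy': 54.93740901826369, 'cx': 285.2482361559139, 'cy': 216.18175823586643, 'origin': array([ 0.38556505, -0.60419893,  0.62930619]), 'orientation': array([-0.39587599,  0.9069161 , -0.12880072,  0.06477467])}
{'clock': 0.1, 'joint_positions': array([-1.14223548,  0.68989156, -0.1945211 ,  1.5662843 ,  0.15729709,
        0.90249537, -0.21510581]), 'joint_velocities': array([ 0.00129291, -0.00181511, -0.000245  , -0.00199088,  0.00010862,
        0.00098835, -0.00143832]), 'joint_efforts': array([-4.40786127e-03, -5.40605593e+01, -1.27167765e+00, -1.58984292e+01,
        9.37959674e-03,  4.39095515e-03, -1.31190683e-05]), 'ee_pos': array([0.24017599, 0.57635561, 0.23055781]), 'tool_rot': array([-1.04891956e-04,  1.96064489e-01,  9.80590640e-01, -8.37326569e-04]), 'force': array([-0.22554733,  0.10132646,  0.07325242]), 'ft_torque': array([0.01447683, 0.0155924 , 0.00180807]), 'opening': 0.08549711201144693} 0.0187
```

View pics/top0.png

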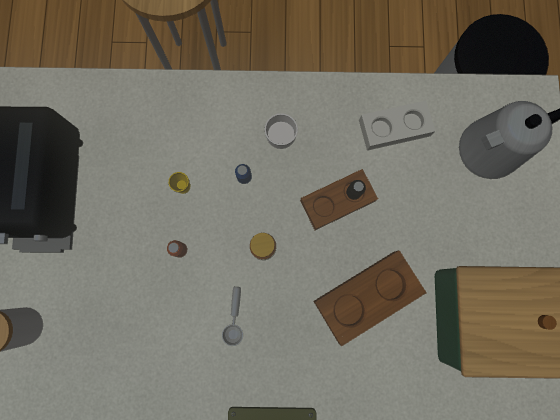

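View pics/side0.png

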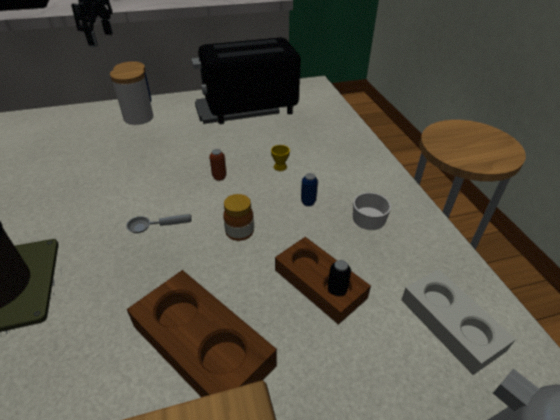

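The top view shows the blue salt near (243,173) and the small brown stand, with its empty well near (323,206) and the black pepper near (356,189). In the side view the salt is near (309,190) and the empty well near (306,258). I'll enlarge both areas.

```bash
cat > h.py <<'E'
import numpy as np, cv2
from scipy.spatial.transform import Rotation as R
def cam(c):
    f=210/np.tan(np.radians(c["fovy"])/2); return f,c["cx"],c["cy"],np.array(c["origin"]),R.from_quat(np.roll(c["orientation"],-1)).as_matrix()
def ray(c,u,v):
    f,cx,cy,o,M=cam(c); d=M@[(u-cx)/f,(v-cy)/f,1]; return o,d/np.linalg.norm(d)
def atz(c,u,v,z):
    o,d=ray(c,u,v); return o+d*(z-o[2])/d[2]
def tri(a,b):
    A=0;y=0
    rs=[a,b]
    for o,d in rs:
        P=np.eye(3)-np.outer(d,d); A=A+P; y=y+P@o
    X=np.linalg.solve(A,y); return X,[np.linalg.norm((np.eye(3)-np.outer(d,d))@(X-o)) for o,d in rs]
def proj(c,X):
    f,cx,cy,o,M=cam(c); p=M.T@(np.asarray(X)-o); return np.array([cx+f*p[0]/p[2],cy+f*p[1]/p[2]])
E
python3 - <<'E'
import cv2,numpy as np
t=cv2.imread("pics/top0.png");s=cv2.imread("pics/side0.png")
a=t[155:235,225:385]; b=s[165:325,265:385]
a=cv2.resize(a,None,fx=5,fy=5,interpolation=cv2.INTER_CUBIC); cv2.imwrite("pics/tc.png",cv2.convertScaleAbs(a,alpha=1.5))
b=cv2.resize(b,None,fx=3.75,fy=3.75,interpolation=cv2.INTER_CUBIC); cv2.imwrite("pics/sc.png",cv2.convertScaleAbs(b,alpha=1.5))
E
```

```text
(no output)
```

View pics/tc.png

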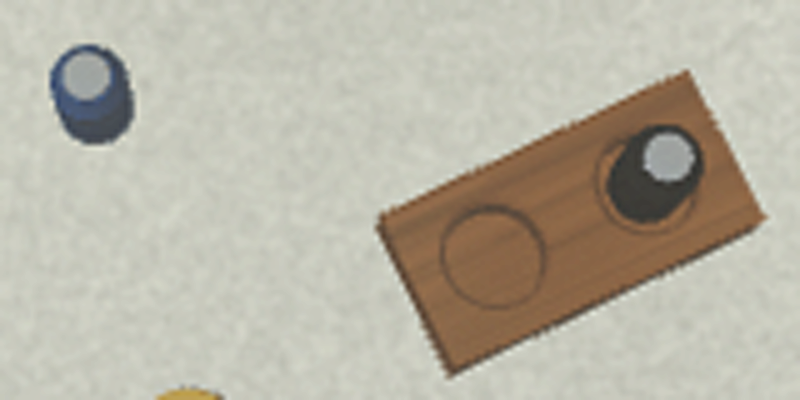

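View pics/sc.png

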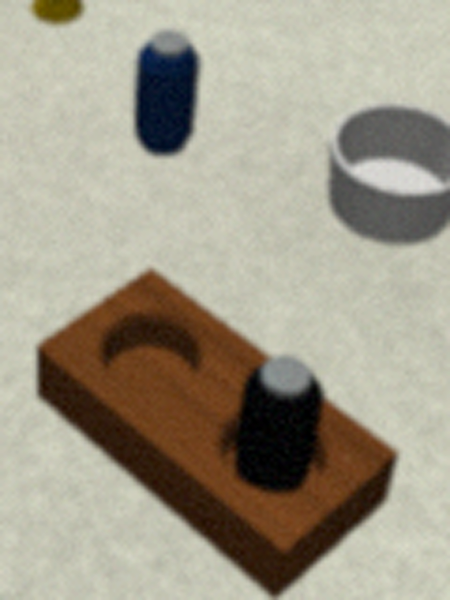

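The crops show the stand's top corners clearly: top crop (378,217), (688,71), (765,213), (450,373); side crop (40,348), (152,270), (396,457), (283,550). The caps are at (87,76) for salt and (669,157) for pepper in the top crop, (171,43) and (286,375) in the side crop. The well mouth is at (493,257) in the top crop.

```bash
cat > m.py <<'E'
from bench import r
from h import *
T=r.camera("top");S=r.camera("side")
t=lambda x,y:((x+.5)/5-.5+225,(y+.5)/5-.5+155)
s=lambda x,y:((x+.5)/3.75-.5+265,(y+.5)/3.75-.5+165)
P={"salt cap":((87,76),(171,43)),"pep cap":((669,157),(286,375)),"cL":((378,217),(40,348)),"cUR":((688,71),None),"c":((450,373),None)}
P={"salt cap":((87,76),(171,43)),"pep cap":((669,157),(286,375))}
tc=[(378,217),(688,71),(765,213),(450,373)]; sc=[(40,348),(152,270),(396,457),(283,550)]
for k,(a,b) in P.items():
    print(k,tri(ray(T,*t(*a)),ray(S,*s(*b))))
tt=[ [round(x,4) for x in atz(T,*t(*a),.04)] for a in tc]; ss=[[round(x,4) for x in atz(S,*s(*b),.04)] for b in sc]
print(tt);print(ss); print(np.mean(tt,0),np.mean(ss,0))
print("well",atz(T,*t(493,257),.04)," pep",atz(T,*t(669,157),.095),atz(S,*s(286,375),.095),"salt",atz(T,*t(87,76),.08),atz(S,*s(171,43),.08))
for b in [(40,395),(277,597),(388,497)]: print(atz(S,*s(*b),0))
for a in tt:
  for b in ss:
    i=tt.index(a);j=ss.index(b)
    if np.linalg.norm(np.subtract(a,b))<.05: print(i,j,tri(ray(T,*t(*tc[i])),ray(S,*s(*sc[j]))))
E
python3 m.py
```

```text
salt cap (array([0.65623559, 0.07742257, 0.07907617]), [np.float64(0.0003672632584006039), np.float64(0.00036726325840044026)])
pep cap (array([ 0.61688232, -0.19611289,  0.09507162]), [np.float64(0.0008182611689131493), np.float64(0.0008182611689131295)])
[[np.float64(0.5978), np.float64(-0.0636), np.float64(0.04)], [np.float64(0.6736), np.float64(-0.2166), np.float64(0.04)], [np.float64(0.6026), np.float64(-0.2531), np.float64(0.04)], [np.float64(0.5216), np.float64(-0.0989), np.float64(0.04)]]
[[np.float64(0.5242), np.float64(-0.1024), np.float64(0.04)], [np.float64(0.5979), np.float64(-0.0647), np.float64(0.04)], [np.float64(0.6714), np.float64(-0.2169), np.float64(0.04)], [np.float64(0.5984), np.float64(-0.251), np.float64(0.04)]]
[ 0.5989  -0.15805  0.04   ] [ 0.597975 -0.15875   0.04    ]
well [ 0.5788016  -0.11982111  0.04      ]  pep [ 0.61771762 -0.19633414  0.095     ] [ 0.6160513  -0.19604373  0.095     ] salt [0.65637032 0.07728266 0.08      ] [0.65539009 0.07624495 0.08      ]
[ 0.52464625 -0.10052885  0.        ]
[ 6.00082209e-01 -2.50780383e-01 -1.11022302e-16]
[ 0.67599259 -0.21241212  0.        ]
0 1 (array([ 0.59817715, -0.06368151,  0.0389105 ]), [np.float64(0.00012261899655889623), np.float64(0.00012261899655894524)])
1 2 (array([ 0.67279627, -0.21645111,  0.0393156 ]), [np.float64(0.0010136638746201679), np.float64(0.001013663874620197)])
2 3 (array([ 0.60006438, -0.25220852,  0.04175284]), [np.float64(0.002197708701467359), np.float64(0.0021977087014672402)])
3 0 (array([ 0.52349255, -0.09935996,  0.03641954]), [np.float64(0.0014973444612480203), np.float64(0.0014973444612481688)])
```

```bash
cat > go.py <<'E'
import sys
from bench import r
from h import *
# usage: go.py x y z jawangle_deg -> shift (cm) and turn (deg) in current tool axes
o=r.get_obs(); M=R.from_quat(np.roll(o["tool_rot"],-1)).as_matrix(); p=o["ee_pos"]
x,y,z,a=map(float,sys.argv[1:]); a=np.radians(a)
best=None
for k in(0,np.pi):
    Y=np.array([np.cos(a+k),np.sin(a+k),0]);Z=np.array([0,0,-1.]);G=np.c_[np.cross(Y,Z),Y,Z]
    v=np.degrees(R.from_matrix(M.T@G).as_rotvec())
    if best is None or np.linalg.norm(v)<np.linalg.norm(best): best=v
print("t",o["clock"],"p",p.round(4),"open",round(o["opening"],4),"F",o["force"].round(1),"q",o["joint_positions"].round(2))
print("shift cm",(100*M.T@(np.array([x,y,z])-p)).round(2),"turn",best.round(2))
E
python3 go.py .656 .077 .30 26.1
python3 - <<'E'
from bench import r
from h import *
T=r.camera("top");S=r.camera("side")
print("toaster corner top",[atz(T,78,q,.2).round(3) for q in(140,235)],"canister",atz(T,40,325,.15).round(3), "toaster near feet side view z0",[atz(S,*q,0).round(3) for q in((218,117),(295,110),(197,118))],"canister foot",atz(S,137,122,0).round(3))
# heights: point above foot
for (u,v),(u2,v2) in (((218,117),(205,52)),((137,122),(130,70))):
    p=atz(S,u,v,0); o,d=ray(S,u2,v2); h=[z for z in np.arange(0,.4,.005)]
    e=[abs(proj(S,p+[0,0,z])[1]-v2) for z in h]; print("height",h[int(np.argmin(e))])
E
```

```text
t 0.2 p [0.2403 0.5766 0.2308] open 0.0853 F [-0.1  0.  -0.1] q [-1.14  0.69 -0.19  1.57  0.16  0.9  -0.22]
shift cm [-57.59 -30.13  -6.88] turn [-6.000e-02  3.000e-02  4.128e+01]
toaster corner top [array([0.685, 0.417, 0.2  ]), array([0.483, 0.399, 0.2  ])] canister [0.299 0.484 0.15 ] toaster near feet side view z0 [array([0.517, 0.539, 0.   ]), array([0.763, 0.521, 0.   ]), array([0.454, 0.55 , 0.   ])] canister foot [0.275 0.572 0.   ]
height 0.2
height 0.16
```

```bash
python3 -m handwheel '[{"z":-6},{"x":-3,"y":-1.5,"z":-7,"rz":5},{"x":-8,"y":-4,"z":-7,"rz":10},{"x":-13.5,"y":-7,"z":-7,"rz":15},{"x":-19,"y":-10,"z":-7,"rz":20},{"x":-24.5,"y":-13,"z":-7,"rz":25},{"x":-30,"y":-16,"z":-7,"rz":30},{"x":-35.5,"y":-18.5,"z":-7,"rz":35},{"x":-41,"y":-21.5,"z":-7,"rz":41.3},{"x":-46.5,"y":-24.5,"z":-7,"rz":41.3},{"x":-52,"y":-27,"z":-7,"rz":41.3},{"x":-57.6,"y":-30.1,"z":-7,"rz":41.3}]'; python3 go.py .656 .077 .15 26.1
```

```text
t 0.3 p [0.2403 0.5767 0.231 ] open 0.0856 F [-0.4  0.3 -0.1] q [-1.14  0.69 -0.19  1.57  0.16  0.9  -0.22]
shift cm [-57.59 -30.14   8.12] turn [-3.000e-02  1.000e-02  4.128e+01]validation failed for argument at $[0]...
```

```bash
python3 -m handwheel '[{"x":0,"y":0,"z":-6,"rx":0,"ry":0,"rz":0,"jaw":0},{"x":-3,"y":-1.5,"z":-7,"rx":0,"ry":0,"rz":5,"jaw":0},{"x":-8,"y":-4,"z":-7,"rx":0,"ry":0,"rz":10,"jaw":0},{"x":-13.5,"y":-7,"z":-7,"rx":0,"ry":0,"rz":15,"jaw":0},{"x":-19,"y":-10,"z":-7,"rx":0,"ry":0,"rz":20,"jaw":0},{"x":-24.5,"y":-13,"z":-7,"rx":0,"ry":0,"rz":25,"jaw":0},{"x":-30,"y":-16,"z":-7,"rx":0,"ry":0,"rz":30,"jaw":0},{"x":-35.5,"y":-18.5,"z":-7,"rx":0,"ry":0,"rz":35,"jaw":0},{"x":-41,"y":-21.5,"z":-7,"rx":0,"ry":0,"rz":41.3,"jaw":0},{"x":-46.5,"y":-24.5,"z":-7,"rx":0,"ry":0,"rz":41.3,"jaw":0},{"x":-52,"y":-27,"z":-7,"rx":0,"ry":0,"rz":41.3,"jaw":0},{"x":-57.6,"y":-30.1,"z":-7,"rx":0,"ry":0,"rz":41.3,"jaw":0}]'; python3 go.py .656 .077 .15 26.1
```

```text
clock: 1.8
ee_pos: [0.6565, 0.0778, 0.3013]
tool_rot: [-0.0, 0.529, 0.849, 0.0]
force: [0.7, 0.2, -0.1]
opening: 0.0854
t 1.8 p [0.6565 0.0778 0.3013] open 0.0854 F [ 0.7  0.2 -0.1] q [-0.18  0.67 -0.01  1.36  0.    1.11  0.27]
shift cm [-0.06 -0.09 15.13] turn [ 0.03 -0.04  0.04]
```

```bash
python3 -m handwheel '[{"x":0,"y":0,"z":5,"rx":0,"ry":0,"rz":0,"jaw":0},{"x":0,"y":0,"z":11,"rx":0,"ry":0,"rz":0,"jaw":0},{"x":0,"y":-0.1,"z":17,"rx":0,"ry":0,"rz":0,"jaw":0},{"x":0,"y":-0.1,"z":18,"rx":0,"ry":0,"rz":0,"jaw":0},{"x":0,"y":-0.1,"z":18,"rx":0,"ry":0,"rz":0,"jaw":0}]'; python3 go.py .656 .077 .029 26.1
python3 - <<'E'
from bench import r
import cv2,numpy as np
S=r.camera("side")["img"][90:220,225:395,::-1]; T=r.camera("top")["img"][110:240,160:330,::-1]
f=lambda a:cv2.convertScaleAbs(cv2.resize(a,(400,306),interpolation=cv2.INTER_CUBIC),alpha=1.5)
cv2.imwrite("pics/pre.png",np.hstack([f(S),f(T)]))
E
```

```text
clock: 2.42
ee_pos: [0.6553, 0.0785, 0.1222]
tool_rot: [0.0, 0.529, 0.848, 0.0]
force: [-0.2, 0.2, 0.2]
opening: 0.0852
t 2.425 p [0.6553 0.0785 0.1222] open 0.0852 F [-0.2  0.2  0.2] q [-0.18  0.86 -0.01  1.55  0.02  0.73  0.25]
shift cm [-0.16 -0.01  9.32] turn [ 0.06  0.02 -0.02]
```

View pics/pre.png

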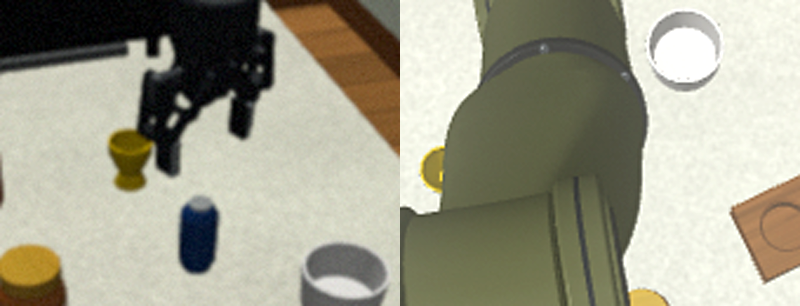

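The side crop shows the open fingers at (168,165) and (240,130), straddling the salt cap at (200,203). The top view is blocked by the arm. Next is the descent.

```bash
python3 -m handwheel '[{"x":-0.1,"y":0,"z":3,"rx":0,"ry":0,"rz":0,"jaw":0},{"x":-0.1,"y":0,"z":6,"rx":0,"ry":0,"rz":0,"jaw":0},{"x":-0.1,"y":0,"z":8.3,"rx":0,"ry":0,"rz":0,"jaw":0},{"x":-0.1,"y":0,"z":9.3,"rx":0,"ry":0,"rz":0,"jaw":0},{"x":-0.1,"y":0,"z":9.3,"rx":0,"ry":0,"rz":0,"jaw":0}]'; python3 go.py .656 .077 .029 26.1
python3 - <<'E'
from bench import r
import cv2,numpy as np
S=r.camera("side")["img"][110:220,225:385,::-1]
cv2.imwrite("pics/pre2.png",cv2.convertScaleAbs(cv2.resize(S,None,fx=5,fy=5,interpolation=cv2.INTER_CUBIC),alpha=2))
E
```

```text
clock: 3.15
ee_pos: [0.6558, 0.0776, 0.0294]
tool_rot: [0.001, 0.529, 0.848, 0.001]
force: [-0.3, -0.2, 0.4]
opening: 0.0855
t 3.15 p [0.6558 0.0776 0.0294] open 0.0855 F [-0.3 -0.2  0.4] q [-0.18  1.   -0.01  1.58  0.02  0.57  0.25]
shift cm [-0.06 -0.01  0.04] turn [ 0.1   0.03 -0.02]
```

View pics/pre2.png

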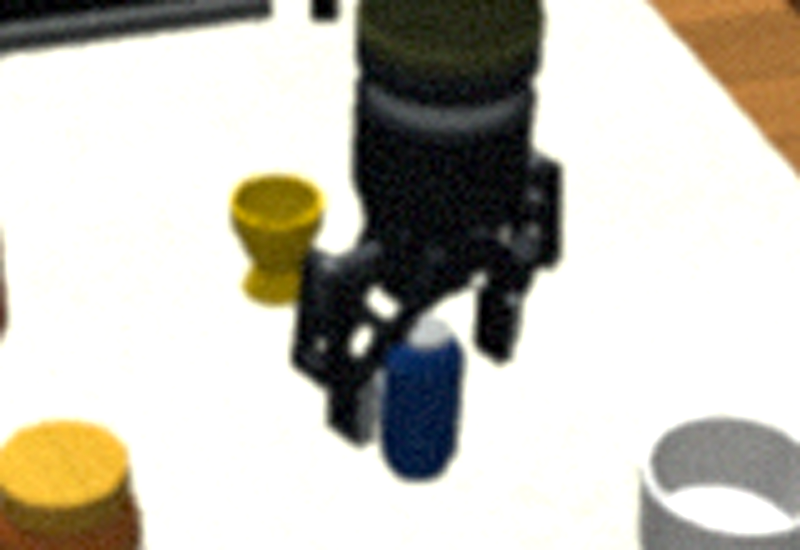

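The salt (around 420,410) stands between the fingers, whose tips are at (360,440) and (495,360). I'll close the jaws.

```bash
python3 -m handwheel '[{"x":0,"y":0,"z":0,"rx":0,"ry":0,"rz":0,"jaw":60},{"x":0,"y":0,"z":0,"rx":0,"ry":0,"rz":0,"jaw":110},{"x":0,"y":0,"z":0,"rx":0,"ry":0,"rz":0,"jaw":180},{"x":0,"y":0,"z":0,"rx":0,"ry":0,"rz":0,"jaw":255},{"x":0,"y":0,"z":0,"rx":0,"ry":0,"rz":0,"jaw":255},{"x":0,"y":0,"z":0,"rx":0,"ry":0,"rz":0,"jaw":255},{"x":0,"y":0,"z":0,"rx":0,"ry":0,"rz":0,"jaw":255},{"x":0,"y":0,"z":0,"rx":0,"ry":0,"rz":0,"jaw":255}]';python3 go.py .656 .077 .15 26.1
```

```text
clock: 4.2
ee_pos: [0.6555, 0.0776, 0.0291]
tool_rot: [0.0, 0.529, 0.848, 0.0]
force: [-0.6, -0.5, 5.3]
opening: 0.037
t 4.2 p [0.6555 0.0776 0.0291] open 0.037 F [-0.6 -0.5  5.3] q [-0.18  1.   -0.01  1.58  0.02  0.57  0.25]
shift cm [ -0.08   0.04 -12.09] turn [ 0.07  0.02 -0.02]
```

```bash
python3 -m handwheel '[{"x":0,"y":0,"z":-1,"rx":0,"ry":0,"rz":0,"jaw":255},{"x":0,"y":0,"z":-4,"rx":0,"ry":0,"rz":0,"jaw":255},{"x":0,"y":0,"z":-8,"rx":0,"ry":0,"rz":0,"jaw":255},{"x":0,"y":0,"z":-11,"rx":0,"ry":0,"rz":0,"jaw":255},{"x":0,"y":0,"z":-12,"rx":0,"ry":0,"rz":0,"jaw":255},{"x":0,"y":0,"z":-12,"rx":0,"ry":0,"rz":0,"jaw":255}]';python3 go.py .5795 -.120 .15 26.1
```

```text
clock: 4.95
ee_pos: [0.6547, 0.0774, 0.1482]
tool_rot: [-0.0, 0.529, 0.848, 0.0]
force: [0.3, 0.6, -2.2]
opening: 0.0367
t 4.95 p [0.6547 0.0774 0.1482] open 0.0367 F [ 0.3  0.6 -2.2] q [-0.18  0.83 -0.01  1.53  0.01  0.78  0.26]
shift cm [-14.42 -15.43  -0.18] turn [-0.   -0.01 -0.02]
```

```bash
python3 -m handwheel '[{"x":-2,"y":-2,"z":-0.2,"rx":0,"ry":0,"rz":0,"jaw":255},{"x":-5,"y":-5.3,"z":-0.2,"rx":0,"ry":0,"rz":0,"jaw":255},{"x":-8,"y":-8.6,"z":-0.2,"rx":0,"ry":0,"rz":0,"jaw":255},{"x":-11,"y":-11.8,"z":-0.2,"rx":0,"ry":0,"rz":0,"jaw":255},{"x":-13.4,"y":-14.4,"z":-0.2,"rx":0,"ry":0,"rz":0,"jaw":255},{"x":-14.4,"y":-15.4,"z":-0.2,"rx":0,"ry":0,"rz":0,"jaw":255},{"x":-14.4,"y":-15.4,"z":-0.2,"rx":0,"ry":0,"rz":0,"jaw":255}]';python3 go.py .5795 -.120 .08 26.1
```

```text
clock: 5.82
ee_pos: [0.5795, -0.1198, 0.1494]
tool_rot: [-0.001, 0.53, 0.848, -0.0]
force: [-0.2, 0.1, -1.6]
opening: 0.037
t 5.825 p [ 0.5795 -0.1198  0.1494] open 0.037 F [-0.2  0.1 -1.6] q [ 0.16  0.75 -0.05  1.75  0.06  0.65  0.52]
shift cm [-0.03 -0.    6.94] turn [-0.05 -0.06 -0.09]
```

```bash
python3 -m handwheel '[{"x":0,"y":0,"z":2,"rx":0,"ry":0,"rz":0,"jaw":255},{"x":0,"y":0,"z":5,"rx":0,"ry":0,"rz":0,"jaw":255},{"x":0,"y":0,"z":6.5,"rx":0,"ry":0,"rz":0,"jaw":255},{"x":0,"y":0,"z":6.5,"rx":0,"ry":0,"rz":0,"jaw":255}]';python3 go.py .5795 -.120 .044 26.1
python3 - <<'E'
from bench import r
from h import *
c=r.camera("side"); S=c["img"][170:330,255:395,::-1]
im=cv2.convertScaleAbs(cv2.resize(S,None,fx=3.75,fy=3.75,interpolation=cv2.INTER_CUBIC),alpha=2)
for z,col in((.08+.014,0),):
  pass
# expected outline of salt if axis at measured TCP: underside z = tcpz-.029
p=np.array(r.get_obs()["ee_pos"]); b=p[2]-.029
q=lambda X:tuple(int(k) for k in (proj(c,X)-[255,170]+.5)*3.75)
for h in(0,.08): cv2.drawMarker(im,q([p[0],p[1],b+h]),(0,0,255),0,8)
for a in np.linspace(0,2*np.pi,40): cv2.circle(im,q([.5795+.025*np.cos(a),-.12+.025*np.sin(a),.04]),1,(0,255,0),-1)
cv2.imwrite("pics/over.png",im)
E
```

```text
clock: 6.32
ee_pos: [0.5796, -0.1179, 0.0842]
tool_rot: [-0.001, 0.528, 0.849, 0.0]
force: [0.2, -0.6, -1.2]
opening: 0.0367
t 6.325 p [ 0.5796 -0.1179  0.0842] open 0.0367 F [ 0.2 -0.6 -1.2] q [ 0.15  0.85 -0.05  1.78  0.07  0.51  0.51]
shift cm [-0.2  -0.1   4.02] turn [-0.08 -0.12  0.1 ]
```

View pics/over.png

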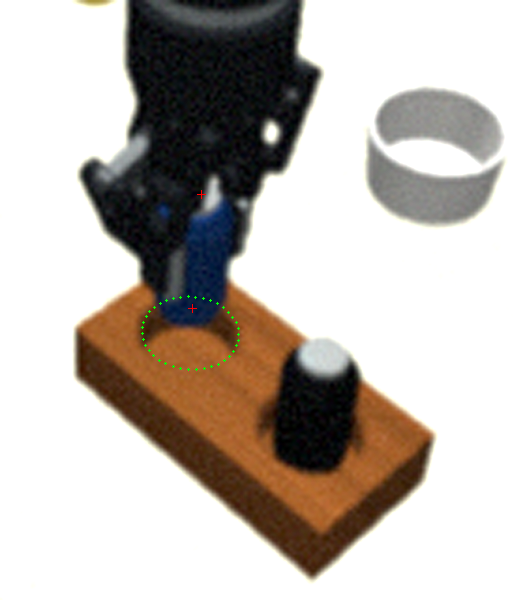

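The side crop shows the salt held above the well's far half, with its bottom at (188,325) and cap at (213,190). Its upper left is hidden by a finger, so I can't rule out a slight tilt. I'll overlay the model outline to check.

```bash
cat > ov.py <<'E'
import sys
from bench import r
from h import *
c=r.camera("side"); u0,v0=270,205; S=c["img"][v0:v0+65,u0:u0+60,::-1]; k=9
im=cv2.convertScaleAbs(cv2.resize(S,None,fx=k,fy=k,interpolation=cv2.INTER_CUBIC),alpha=3)
p=np.array(r.get_obs()["ee_pos"])
def ring(x,y,z,rad,col):
    P=[(proj(c,[x+rad*np.cos(a),y+rad*np.sin(a),z])-[u0,v0]+.5)*k for a in np.linspace(0,2*np.pi,60)]
    cv2.polylines(im,[np.int32(P)],True,col,1)
ring(.5795,-.12,.04,.025,(0,255,0))
for h,rad in((0,.015),(.012,.019),(.066,.019),(.08,.012)): ring(p[0],p[1],p[2]-.029+h,rad,(0,0,255))
raw=cv2.convertScaleAbs(cv2.resize(S,(270,292),interpolation=cv2.INTER_CUBIC),alpha=3.5)
out=np.zeros((im.shape[0],im.shape[1]+200,3),np.uint8); out[:,:540]=im
out=np.hstack([im,np.vstack([cv2.resize(raw,(260,281)),np.zeros((im.shape[0]-281,260,3),np.uint8)])])
cv2.imwrite(sys.argv[1],out)
E
python3 ov.py pics/ov1.png
```

```text
(no output)
```

View pics/ov1.png

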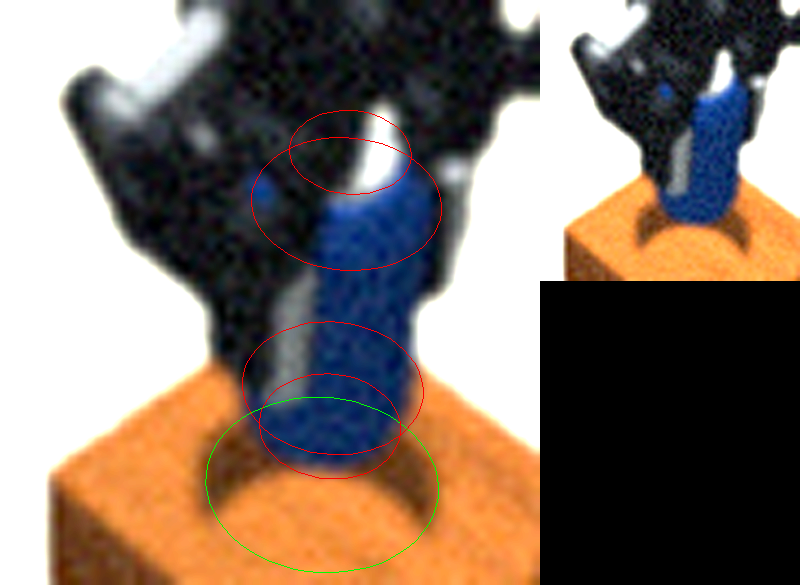

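The predicted outline (red) fits the salt to within about 1 px: the foot is at (330,468) against a predicted (330,478). The salt is therefore upright, and the green mouth circle fits the well. I'll lower it with the small centring correction.

```bash
python3 -m handwheel '[{"x":-0.2,"y":-0.1,"z":0,"rx":0,"ry":0,"rz":0,"jaw":255},{"x":-0.2,"y":-0.1,"z":0.8,"rx":0,"ry":0,"rz":0,"jaw":255},{"x":-0.2,"y":-0.1,"z":1.6,"rx":0,"ry":0,"rz":0,"jaw":255},{"x":-0.2,"y":-0.1,"z":2.2,"rx":0,"ry":0,"rz":0,"jaw":255},{"x":-0.2,"y":-0.1,"z":2.8,"rx":0,"ry":0,"rz":0,"jaw":255},{"x":-0.2,"y":-0.1,"z":3.2,"rx":0,"ry":0,"rz":0,"jaw":255},{"x":-0.2,"y":-0.1,"z":3.5,"rx":0,"ry":0,"rz":0,"jaw":255},{"x":-0.2,"y":-0.1,"z":3.5,"rx":0,"ry":0,"rz":0,"jaw":255}]';python3 go.py .5795 -.120 .044 26.1
```

```text
clock: 7.42
ee_pos: [0.5798, -0.1218, 0.0501]
tool_rot: [-0.0, 0.529, 0.848, -0.0]
force: [0.7, -0.5, -2.2]
opening: 0.0363
t 7.425 p [ 0.5798 -0.1218  0.0501] open 0.0363 F [ 0.7 -0.5 -2.2] q [ 0.15  0.9  -0.04  1.79  0.08  0.45  0.51]
shift cm [0.18 0.05 0.61] turn [-0.01 -0.01 -0.02]
```

Nothing has touched yet. I'll go down in small steps and watch the force.

```bash
python3 -m handwheel '[{"x":0.15,"y":0.05,"z":0.2,"rx":0,"ry":0,"rz":0,"jaw":255},{"x":0.15,"y":0.05,"z":0.4,"rx":0,"ry":0,"rz":0,"jaw":255},{"x":0.15,"y":0.05,"z":0.5,"rx":0,"ry":0,"rz":0,"jaw":255},{"x":0.15,"y":0.05,"z":0.5,"rx":0,"ry":0,"rz":0,"jaw":255}]';python3 go.py .5795 -.120 .044 26.1
```

```text
clock: 7.92
ee_pos: [0.5796, -0.1203, 0.0452]
tool_rot: [-0.0, 0.529, 0.848, -0.0]
force: [-0.2, 0.6, -1.2]
opening: 0.037
t 7.925 p [ 0.5796 -0.1203  0.0452] open 0.037 F [-0.2  0.6 -1.2] q [ 0.15  0.91 -0.04  1.8   0.08  0.44  0.51]
shift cm [0.03 0.   0.12] turn [-0.01 -0.01 -0.02]
```

```bash
python3 -m handwheel '[{"x":0,"y":0,"z":0.05,"rx":0,"ry":0,"rz":0,"jaw":255},{"x":0,"y":0,"z":0.1,"rx":0,"ry":0,"rz":0,"jaw":255},{"x":0,"y":0,"z":0.1,"rx":0,"ry":0,"rz":0,"jaw":255}]';python3 go.py .5795 -.120 .044 26.1
```

```text
clock: 8.3
ee_pos: [0.5796, -0.1203, 0.0442]
tool_rot: [-0.0, 0.529, 0.848, 0.0]
force: [0.1, -0.7, -1.1]
opening: 0.0363
t 8.3 p [ 0.5796 -0.1203  0.0442] open 0.0363 F [ 0.1 -0.7 -1.1] q [ 0.15  0.91 -0.04  1.8   0.08  0.43  0.51]
shift cm [0.03 0.   0.02] turn [-0.   -0.   -0.02]
```

```bash
python3 -m handwheel '[{"x":0,"y":0,"z":0.05,"rx":0,"ry":0,"rz":0,"jaw":255},{"x":0,"y":0,"z":0.1,"rx":0,"ry":0,"rz":0,"jaw":255},{"x":0,"y":0,"z":0.1,"rx":0,"ry":0,"rz":0,"jaw":255}]';  python3 go.py .5795 -.120 .044 26.1
```

```text
clock: 8.68
ee_pos: [0.5798, -0.1203, 0.044]
tool_rot: [0.0, 0.529, 0.848, 0.0]
force: [-1.8, -0.0, 5.7]
opening: 0.0368
t 8.675 p [ 0.5798 -0.1203  0.044 ] open 0.0368 F [-1.8 -0.   5.7] q [ 0.15  0.91 -0.04  1.8   0.08  0.43  0.51]
shift cm [ 0.04 -0.01  0.  ] turn [ 0.02  0.01 -0.03]
```

```bash
python3 ov.py pics/ov2.png
```

```text
(no output)
```

View pics/ov2.png

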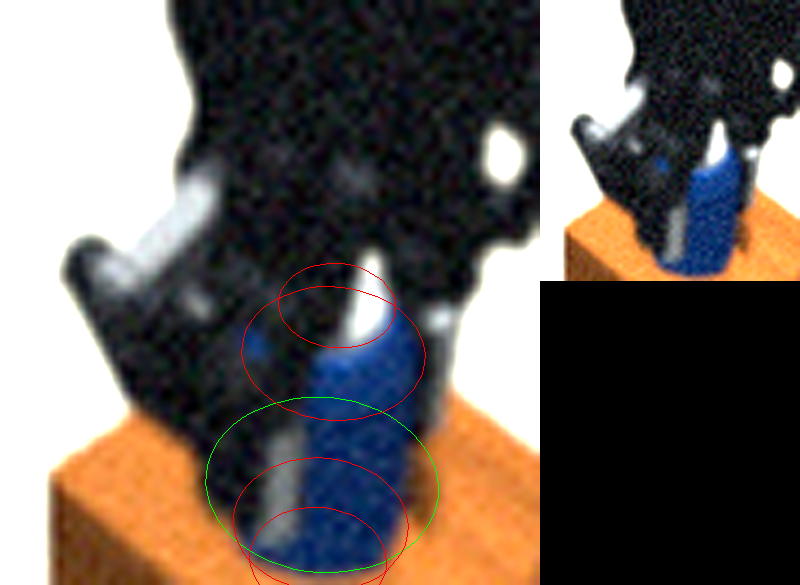

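Force rose to +5.7 N at z = 0.044, which is the grasp height plus the 15 mm well floor, so the salt is on the bottom. The picture agrees: the body is inside the green mouth and cut off by the near rim at (330,572). Now I'll release and retract.

```bash
python3 -m handwheel '[{"x":0,"y":0,"z":0,"rx":0,"ry":0,"rz":0,"jaw":150},{"x":0,"y":0,"z":0,"rx":0,"ry":0,"rz":0,"jaw":110},{"x":0,"y":0,"z":0,"rx":0,"ry":0,"rz":0,"jaw":60},{"x":0,"y":0,"z":0,"rx":0,"ry":0,"rz":0,"jaw":0},{"x":0,"y":0,"z":0,"rx":0,"ry":0,"rz":0,"jaw":0},{"x":0,"y":0,"z":0,"rx":0,"ry":0,"rz":0,"jaw":0}]'
```

```text
clock: 9.48
ee_pos: [0.5797, -0.1203, 0.0432]
tool_rot: [-0.0, 0.529, 0.848, 0.0]
force: [-0.9, -0.8, 0.6]
opening: 0.0855
```

```bash
python3 -m handwheel '[{"x":0,"y":0,"z":-2,"rx":0,"ry":0,"rz":0,"jaw":0},{"x":0,"y":0,"z":-5,"rx":0,"ry":0,"rz":0,"jaw":0},{"x":0,"y":0,"z":-10,"rx":0,"ry":0,"rz":0,"jaw":0},{"x":0,"y":0,"z":-15,"rx":0,"ry":0,"rz":0,"jaw":0},{"x":0,"y":0,"z":-20,"rx":0,"ry":0,"rz":0,"jaw":0}]'; python3 go.py .55 .15 .25 26.1
```

```text
clock: 10.1
ee_pos: [0.5795, -0.1203, 0.2465]
tool_rot: [0.001, 0.529, 0.848, 0.0]
force: [0.7, -0.5, 0.1]
opening: 0.0853
t 10.1 p [ 0.5795 -0.1203  0.2465] open 0.0853 F [ 0.7 -0.5  0.1] q [ 0.16  0.62 -0.06  1.66  0.05  0.86  0.54]
shift cm [25.58  9.24 -0.36] turn [ 0.07  0.05 -0.02]
```

Now I'll move aside so both cameras have a clear view for the check.

```bash
python3 -m handwheel '[{"x":5,"y":1.8,"z":-1,"rx":0,"ry":0,"rz":0,"jaw":0},{"x":10,"y":3.6,"z":-1,"rx":0,"ry":0,"rz":0,"jaw":0},{"x":15,"y":5.4,"z":-1,"rx":0,"ry":0,"rz":0,"jaw":0},{"x":20,"y":7.2,"z":-1,"rx":0,"ry":0,"rz":0,"jaw":0},{"x":25,"y":9,"z":-1,"rx":0,"ry":0,"rz":0,"jaw":0},{"x":25,"y":9,"z":-1,"rx":0,"ry":0,"rz":0,"jaw":0},{"x":25,"y":9,"z":-1,"rx":0,"ry":0,"rz":0,"jaw":0}]' | head -2
python3 - <<'E'
from bench import r
import cv2,numpy as np
t=r.camera("top")["img"][155:235,285:385,::-1]; s=r.camera("side")["img"][215:335,265:385,::-1]
f=lambda a,k:cv2.convertScaleAbs(cv2.resize(a,None,fx=k,fy=k,interpolation=cv2.INTER_CUBIC),alpha=2)
a=f(t,4);b=f(s,3.2); h=max(a.shape[0],b.shape[0]); p=lambda a:np.pad(a,((0,h-a.shape[0]),(0,0),(0,0)))
cv2.imwrite("pics/fin.png",np.hstack([p(a),p(b)]))
E
```

```text
clock: 10.98
ee_pos: [0.5506, 0.1431, 0.2542]
```

View pics/fin.png

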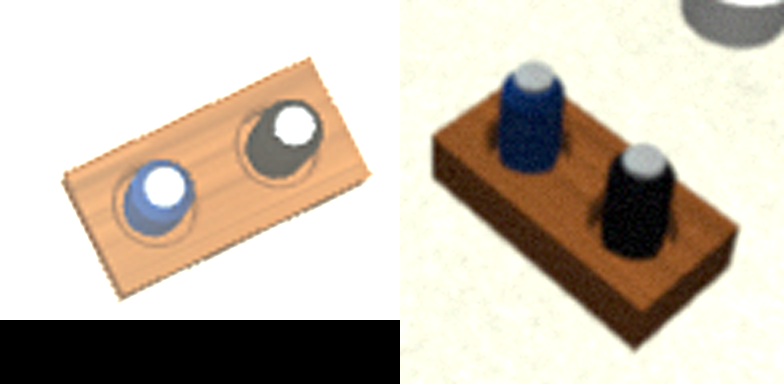

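Both shakers stand upright in their wells, with the salt cap at (165,187) in the top crop and (534,76) in the side crop. I'll check the cap height, then hand in.

Run:
```python
from bench import r
from h import *
T=r.camera("top");S=r.camera("side")
t=lambda x,y:((x+.5)/4-.5+285,(y+.5)/4-.5+155); s=lambda x,y:((x-400+.5)/3.2-.5+265,(y+.5)/3.2-.5+215)
X,e=tri(ray(T,*t(165,187)),ray(S,*s(534,76))); print("salt",X,e[0]); Y,e=tri(ray(T,*t(295,126)),ray(S,*s(645,161))); print("pep",Y,e[0])
if abs(X[2]-.095)<.004: r.close_job(); print("closed",r.get_obs()["clock"])
```

```text
salt [ 0.57956923 -0.12018141  0.09515853] 0.0005492217049634147
pep [ 0.61712919 -0.19629991  0.09420243] 0.00046624721183140364
the job is handed in; nothing more can be done
the job is handed in; nothing more can be done
```

The blue salt shaker is standing upright in the empty well of the small brown stand, fully down on the bottom, and the job is handed in. I lowered it until it touched the well floor (+5.7 N at the wrist, at the height calculated for the floor). Only then did I open the jaws, go straight up and move the arm clear. My last reading of the clock, just before the final checks, was about 11 s of the 32 s allowed.

- **Salt:** triangulating its cap from both cameras put it at (0.5796, -0.1202, 0.0952) m. That is about 0.2 mm sideways from where I measured the well centre, and matches the 0.095 m height of a seated shaker.
- **Pepper:** it is still in its own well, with its cap within about 1 mm of where it started.

None of these final checks failed or disagreed. Two small things came up along the way:
- My first move command was refused for missing fields, and nothing moved.
- Before lowering, the salt's foot looked about 1 px (roughly 2 mm) off the model outline.

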